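# Fit the whirling arm into the keyed hub of the classroom rotator

## Robot

A 7-joint arm with a two-finger parallel gripper is mounted at the origin on the work surface. World frame = base frame: x ahead of the robot, y to its left, z up, the work surface at z = 0. Lengths are in m, angles in rad, forces in N, time in s.
With the tool pointing down it reaches from about 0.4 to 0.85 m from the base axis. Payload 10.4 kg.
Tool frame: the origin (TCP) lies between the finger pads; the fingertips stand 8 mm ahead of it and the grasp point (between the pads) lies 11 mm behind it; z points along the fingers, x is the direction in which the jaws open and shut, and the axes are right-handed (so a half turn about z gives the same grasp; the last joint's range is limited). The gripper opens to 87 mm and grips with 3 to 60 N. Pads are 19 mm wide; open, the fingers measure 117 mm over their backs; the gripper's body (75 mm by 190 mm) begins 51 mm behind the grasp point.
Start: joints at [1.227, 0.332, -0.065, 1.46, 0.022, 1.35, -0.088], TCP at [0.197, -0.593, 0.231] pointing down, gripper open.
Joint ranges: [-2.6, 2.6], [-0.5, 2.12], [-1.47, 1.34], [0.16, 2.42], [-1.27, 4.41], [0.06, 2.06], [-2.6, 2.6]. Speed limits (rad/s): [2.22, 2.22, 2.79, 2.79, 3.14, 3.14, 3.14].

## Interface

Orientations are given as a unit quaternion [x, y, z, w].
In Python, from bench import r, viewer gives the robot as it stands.
- The arm moves only by the tool apply_moves, never from a script. Its argument "increments" is a list of rows, each an object with "grip": the closure in counts, from 0 (fully open) to 255 (shut); "xyz": the shift along the tool's x, y, z in mm, a list of three; "rotation": the turn, a rotation vector about the tool's x, y, z in degrees, a list of three. A call has 1 to 5 rows; each row is the pose to reach, as a shift and turn from the pose measured when the call began, along the tool's axes at that moment; what a row does not reach only later rows make up. A row lasts 1/8 s, in which the tool goes at most 62.5 mm and 10.7 degrees, less where a joint would pass 70% of its speed; a pose out of reach is approached as far as the arm can. A call with a gripper value outside its range is refused whole. The fingers move at their own pace and stop on an object; "squeeze" is the grip in N (left out, the last holds). Time passes only in rows, so rows that repeat a pose let the fingers close. It gives the time, the measured TCP pose, the force and the opening at its end, in the units of the state.
- r.read_state(): the state, without advancing time (a new reading comes with each control period).
- viewer.camera(name): name is "side" or "top" or "wrist"; returns a dict with "img" (480x640x3 uint8, blue, green, red), "range_z" (480x640 float32, m along the optical axis (not along the pixel's ray), 0 where there is no reading), "vertical_fov" (degrees; the focal length in pixels is half the picture's height over the tangent of half this angle, whatever the lens; pixels are square), "cx", "cy" (the principal point, pixels), "rvec" (rotation vector, rad) and "tvec" (3), from world to camera coordinates, as OpenCV has them. Camera axes: x right, y down, z forward; pixel columns grow to the right and rows downward; lengths in m; the calibration is good to about 2 mm. The wrist camera is an equidistant fisheye: a pixel r from the principal point sees the ray r / f radians off the axis. A picture is of the moment at which its call begins.
- r.close_job(): hands the job in, once; it reports no verdict.
The state is a dict: "time": time; "joint_positions": joint angles; "joint_vel": joint speeds; "joint_torque": joint torques, N m; "ee_pos": TCP position; "eef_rot": TCP orientation; "ft_force": force on the tool from outside, world axes, zero at the start; "torque": the same for the moment, N m; "width": finger opening in m.
Only numpy, scipy, OpenCV 4.12 (cv2) and the standard library are available. Lean on these libraries where they do the work, as an engineer would, in place of code of your own. Each camera call takes 0.05 s, during which the arm holds its last target.

## Task

Take the whirling arm (the long bar with a weight at each end) by its square head out of the wooden rack and fit it to the rotator: enter the round nose of its shank in the pulley's hub, turn the arm until its key slips into the keyway, and keep pushing down against the spring in the hub until the collar sits flat on the hub's face. Finish while still gripping the arm and holding it pressed fully home, so that a colleague can tighten the hub's clamp screw. Do not drop the arm on the desk, and leave the round plate in the rack, the thread spool and the orange-slice ornament where they are.

Things in the scene. Friction and masses are not known exactly. Their poses are not given: they have to be found in the camera images.
- whirl_arm: The whirling arm: level aluminium bar on an upright steel shank, 0.34-0.46 kg, balanced on the shank. Origin on the axis at the underside of its 40 mm collar, the face that seats on the hub; z up, x along the bar's long arm. Collar 0-8 mm up, bar 8-16 mm up, 20 mm wide, from x -92 to +115 mm. Starts upright in a rack hole, collar on the rack's top, x away from the robot within 0.65 rad.
- head (a point): Centre of the arm's square steel head, on the axis 38 mm above its origin: grip here. 24 x 24 mm, sides along the arm's x and y, from 16 to 60 mm above the origin. Upright brass weights on the bar reach 40 mm above the origin: 24 mm diameter at x = +100 mm, 32 mm diameter at x = -75 mm.
- nose (a point): Tip of the arm's shank, on the axis 45 mm below its origin. The shank is round, 18 mm diameter, its last 4 mm tapered to 13 mm; the lowest 17 mm are plain round nose without key.
- key (a point): Lower outer end of the key on the shank, 28 mm below the arm's origin and 13 mm from the axis, on the +x side (under the bar's long arm). The key is 6 mm wide and runs from 4 to 28 mm below the origin.
- hub (a point): Centre of the bore's mouth in the flat top face of the pulley's 44 mm boss, 115 mm above the desk. z up; x points along the keyway and turns with the pulley (within 1 rad of straight away from the robot). Bore 20 mm diameter, 52 mm deep; one keyway 8 mm wide, out to 14.5 mm from the axis, full depth, open at the face. A clamp screw on the far side reaches 40 mm from the axis.
- ejector (a joint): Sprung plunger in the bore, 12 mm diameter: depth pressed in m. At 0 it stands 33 mm below the face; it pushes up with 5 N when first touched and 14 N at 0.012, where the collar meets the face. A released arm rises about 12 mm.
- pulley (a joint): Angle of the pulley and its hub on the rotator (rad, counter-clockwise from above). Stiff: it stays put below about 0.4 N m. It need not be turned. The pulley is 64 mm diameter from 20 mm and 90 mm diameter from 36 mm under the hub's face.
- rotator: The rotator, standing firm on the desk: grey steel case 150 (x) x 200 (y) x 60 mm high with the aluminium stepped pulley on top, on its vertical axis. Origin under the pulley's axis, at desk height.
- rack: Wooden accessory rack, standing firm: 90 (x) x 220 (y) x 60 mm high, two blind holes 31 mm diameter, 52 mm deep at y = -60 and +60 mm. Origin: centre of its underside.
- spin_plate: Bystander in the rack's other hole: a round aluminium plate 90 mm diameter on a like shank, 24 mm square head whose top is 58 mm above the rack's top. Origin at the underside of its collar.
- spool: Bystander: spool of copper-coloured thread standing on the desk, 32 mm diameter, 46 mm tall. Origin: centre of its underside.
- ornament: Bystander: dried orange slice with two dark ears lying on the desk, 60 mm diameter, 12 mm high. Origin: centre of its underside.
There are look-alikes about, which are no part of the job. Of the things like the whirl_arm, leave any that is blue or green; of the rest the larger one is meant.

How it is judged:
On the way:
1. the whirling arm is lifted clear of the rack (z of whirl_arm in the frame of rack above 0.108 m), for 0.1 s.
At the end, for the whole second after the job is handed in: The arm's collar is seated on the hub's face (within 2 mm), centred within 3 mm, upright within 0.05 rad, its key in the keyway (bar in line with it within 0.2 rad), at rest, and still gripped by the fingers, which hold it down against the ejector spring (z of whirl_arm in the frame of hub between -0.004 and 0.002 m and horizontal distance between whirl_arm and hub below 0.003 m and angle between whirl_arm's own z axis and vertical below 0.05 rad and angle between the x axis of whirl_arm and the x axis of hub, either way round below 0.2 rad and linear speed of whirl_arm below 0.01 m/s and contact force between the fingers and whirl_arm above 3 N); the arm keeps its last pose, push and grip.
It fails at once if the whirling arm is dropped on the desk (height (world z) of whirl_arm below 0.05 m).
It fails at once if the round plate in the rack is displaced by more than 15 mm (distance of spin_plate from where it was at the start of the episode above 0.015 m).
It fails at once if the spool is displaced by more than 20 mm (distance of spool from where it was at the start of the episode above 0.02 m).
It fails at once if the ornament is displaced by more than 20 mm (distance of ornament from where it was at the start of the episode above 0.02 m).
It also fails if it takes over 43 s, if anything falls off the work surface, if the arm or the gripper's body presses on something with over 40 N, if the wrist force passes 120 N, or if a joint passes its speed limit or range.

## Working session

There is one attempt and no reset: what is moved stays moved. The work goes in short steps, Python scripts to look and compute and a tool call to move; the robot and the scene stay as the last step left them, time stands still between calls to the robot, and variables do not carry over. Pictures are saved under pics/ and viewed, and the job is handed in when it is done.

Besides the shell and the picture viewer there is one more tool, called after "Request:" as name([rows], argument=value, ...), one row to a line, values as JSON. apply_moves: Moves the arm, as the interface text tells. Its arguments: {"type":"object","properties":{"increments":{"type":"array","items":{"type":"object","properties":{"grip":{"type":"number"},"xyz":{"type":"array","items":{"type":"number"}},"rotation":{"type":"array","items":{"type":"number"}}}}},"squeeze":{"type":"number"}},"required":["increments"]}

```bash
ls; mkdir -p pics
cat > h.py <<'E'
import numpy as np, cv2, pickle
from scipy.spatial.transform import Rotation as R
def cam(viewer,n,save=None):
    c=viewer.camera(n)
    if save: 
        cv2.imwrite('pics/%s.png'%save,c['img']); pickle.dump(c,open('pics/%s.pkl'%save,'wb'))
    return c
def load(s): return pickle.load(open('pics/%s.pkl'%s,'rb'))
def foc(c): return c['img'].shape[0]/2/np.tan(np.radians(c['vertical_fov'])/2)
def pose(c):
    M=R.from_rotvec(np.ravel(c['rvec'])).as_matrix(); t=np.ravel(c['tvec']); return M,t
def rays(c,uv,fish=False):
    uv=np.atleast_2d(np.asarray(uv,float)); f=foc(c); d=(uv-[c['cx'],c['cy']])/f
    if fish:
        th=np.linalg.norm(d,axis=1,keepdims=True); s=np.where(th>1e-9,np.sin(th)/np.maximum(th,1e-9),1)
        v=np.hstack([d*s,np.cos(th)])
    else: v=np.hstack([d,np.ones((len(d),1))])
    M,t=pose(c); return -M.T@t, v@M
def onplane(c,uv,z,fish=False):
    o,v=rays(c,uv,fish); k=(z-o[2])/v[:,2]; return o+v*k[:,None]
def cloud(c,fish=False):
    h,w=c['range_z'].shape; u,v=np.meshgrid(np.arange(w),np.arange(h))
    o,r=rays(c,np.stack([u.ravel(),v.ravel()],1).astype(float),fish)
    M,t=pose(c); dz=r@M[2]
    P=o+r*(c['range_z'].ravel()/dz)[:,None]
    return P.reshape(h,w,3)
def proj(c,P,fish=False):
    M,t=pose(c); q=np.atleast_2d(P)@M.T+t; f=foc(c)
    if fish:
        rr=np.linalg.norm(q[:,:2],axis=1); th=np.arctan2(rr,q[:,2]); return q[:,:2]/rr[:,None]*th[:,None]*f+[c['cx'],c['cy']]
    return q[:,:2]/q[:,2:]*f+[c['cx'],c['cy']]
E
python3 - <<'E'
from h import *
from bench import r,viewer
print(r.read_state())
for n in ['side','top','wrist']:
    c=cam(viewer,n,n+'0'); M,t=pose(c); print(n,c['vertical_fov'],c['cx'],c['cy'],-M.T@t,M[2], (c['range_z']>0).mean())
E
```

```text
pics
{'time': 0.0, 'joint_positions': array([ 1.22741194,  0.33289681, -0.06471241,  1.46096154,  0.02162626,
        1.34990762, -0.08849467]), 'joint_vel': array([ 3.45490557e-05, -1.53343623e-03, -9.14491193e-04,  4.09428018e-04,
       -1.13476279e-03,  1.36719773e-03,  6.60229921e-05]), 'joint_torque': array([ 5.70549000e-04, -6.23254108e+01,  2.46119028e-02, -3.89883077e+01,
       -6.15100167e-02,  4.01715073e-02,  1.42211047e-04]), 'ee_pos': array([ 0.19693945, -0.59275102,  0.22972875]), 'eef_rot': array([ 8.10972354e-01, -5.85084008e-01, -6.24199252e-04, -3.94440355e-04]), 'ft_force': array([-0.44391592,  0.35987863,  0.24210338]), 'torque': array([0.00425448, 0.03212459, 0.00666394]), 'width': 0.08719470434723388}
side 51.88386728850936 324.6050419361931 239.72049039904473 [0.38494173 0.85368104 0.61091072] [ 0.19003043 -0.8412345  -0.50617483] 0.9958235677083334
top 53.96639942978535 330.2087531410475 240.05165741767684 [ 0.444039   -0.00693949  0.83497444] [ 0.15856982  0.01212535 -0.98727331] 0.99603515625
wrist 65.70646984690485 316.02249200565416 244.53184233985166 [ 0.26890494 -0.56855566  0.38398569] [-0.26445027 -0.0870734  -0.96046045] 0.9944596354166667
```

View pics/side0.png

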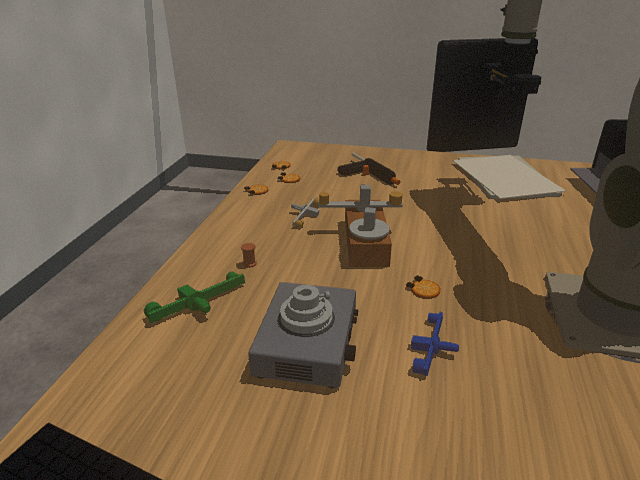

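View pics/top0.png

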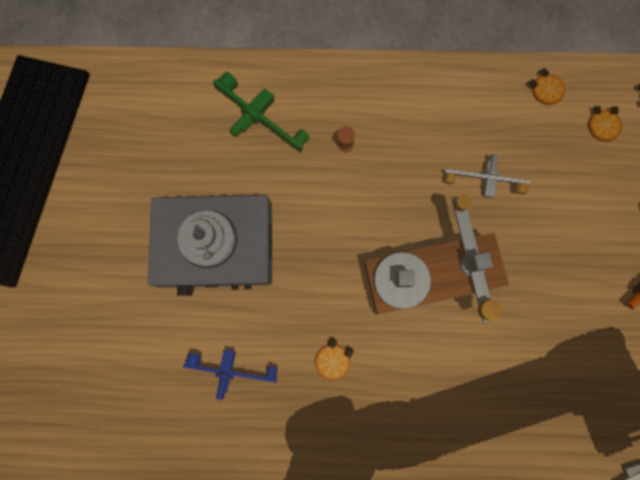

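View pics/wrist0.png

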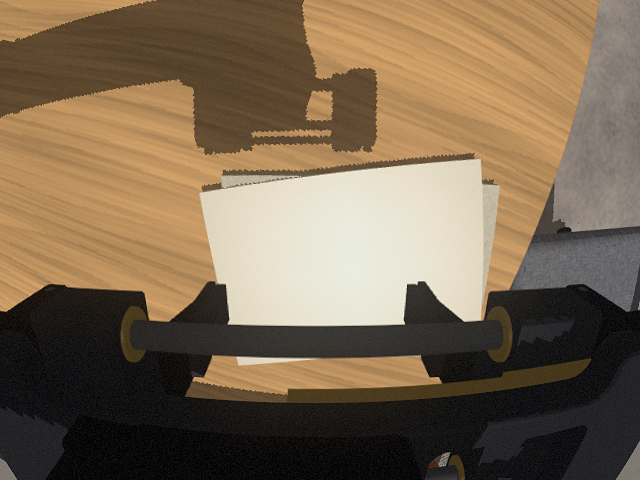

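The side view shows the rack arm's head at about (365,197), and the hub at (306,293). In the top view the arm's head is at (476,262), with its small weight at (463,202) and large weight at (490,310). The hub is at (204,235) there. The green, blue and small grey arms lying on the desk are decoys.

Run:
```python
from h import *
for n in ['top0','side0']:
    c=load(n); P=cloud(c); print(n)
    pts={'top0':dict(head=(480,260),w1=(463,202),w2=(490,310),bar=(466,235),plate=(385,290),hubrim=(210,227),rack=(450,290),desk=(340,230),rot=(160,270)),
     'side0':dict(head=(366,188),w1=(323,198),w2=(396,199),plate=(369,233),hub=(298,293),desk=(330,400))}[n]
    for k,(u,v) in pts.items(): print(k,P[v,u].round(4))
c=load('top0');im=c['img']
a=cv2.resize(im[190:330,420:520],None,fx=5,fy=5,interpolation=cv2.INTER_CUBIC)
b=cv2.resize(im[195:285,150:270],None,fx=5,fy=5,interpolation=cv2.INTER_CUBIC)
cv2.imwrite('pics/t_arm.png',a[:600]);cv2.imwrite('pics/t_hub.png',b)
c=load('side0');im=c['img']
cv2.imwrite('pics/s_hub.png',cv2.resize(im[270:345,260:360],None,fx=8,fy=8,interpolation=cv2.INTER_CUBIC))
cv2.imwrite('pics/s_arm.png',cv2.resize(im[170:270,300:420],None,fx=6,fy=6,interpolation=cv2.INTER_CUBIC))
```

```text
top0
head [ 0.5323 -0.2265  0.1205]
w1 [ 0.6278 -0.2089  0.0987]
w2 [ 0.4578 -0.2465  0.0979]
bar [ 0.5783 -0.2186  0.0764]
plate [ 0.4867 -0.0873  0.0734]
hubrim [0.5763 0.1889 0.1175]
rack [ 0.4894 -0.1941  0.0625]
desk [ 5.967e-01 -1.390e-02  3.000e-04]
rot [0.513  0.2824 0.0616]
side0
head [ 0.5261 -0.2217  0.1202]
w1 [ 0.6273 -0.2025  0.0923]
w2 [ 0.454  -0.2361  0.0919]
plate [ 0.4976 -0.0888  0.0737]
hub [0.5776 0.2059 0.1107]
desk [ 4.967e-01  3.228e-01 -3.000e-04]
```

View pics/t_arm.png

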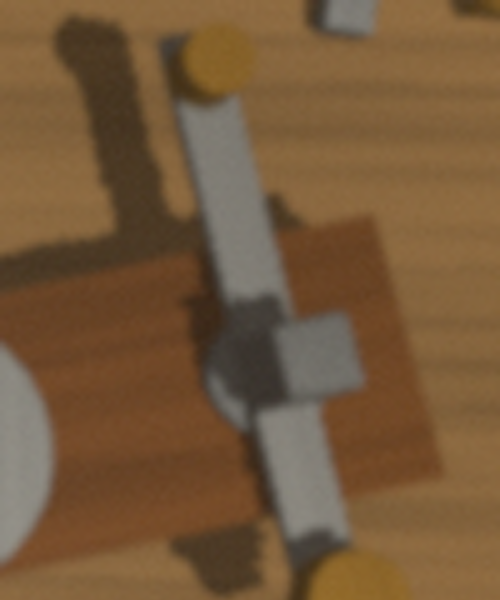

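View pics/t_hub.png

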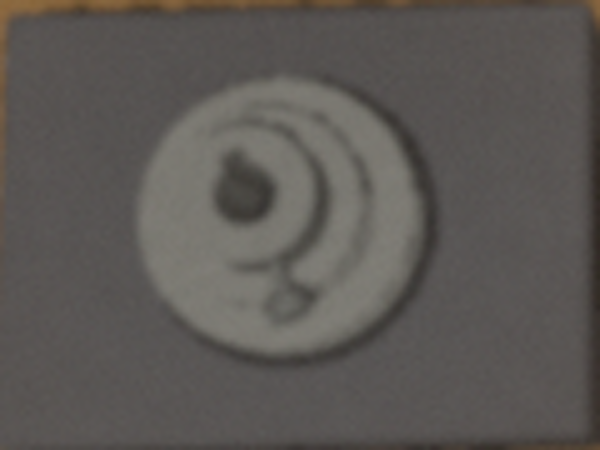

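View pics/s_hub.png

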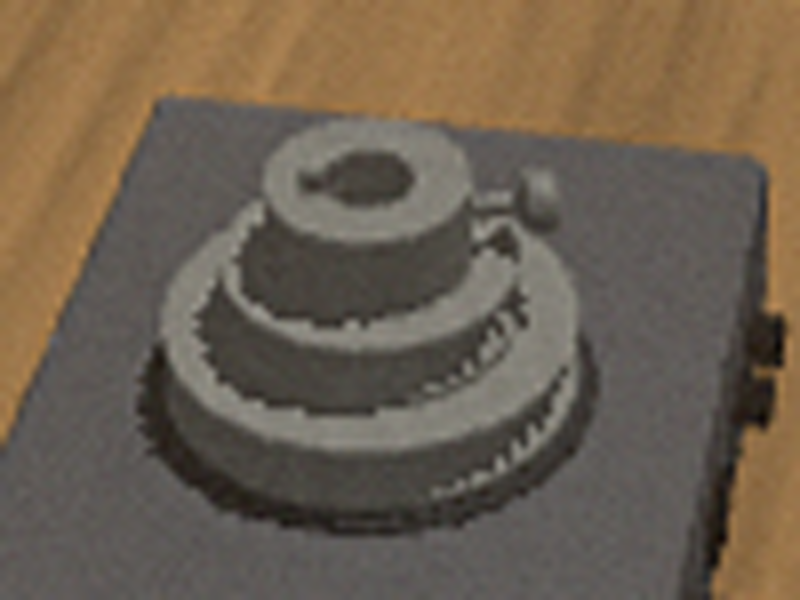

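View pics/s_arm.png

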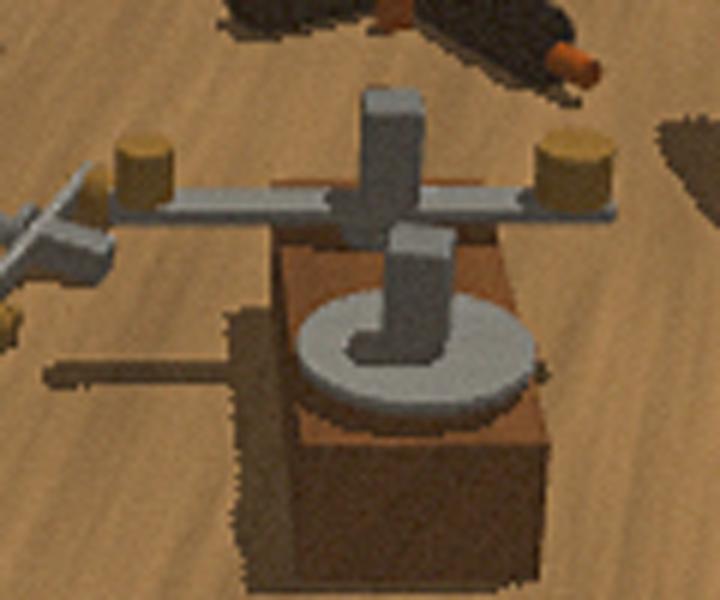

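```bash
cat > m.py <<'E'
from h import *
def circ(p):
    A=np.c_[2*p,np.ones(len(p))]; x=np.linalg.lstsq(A,(p**2).sum(1),rcond=None)[0]; return x[:2],np.sqrt(x[2]+x[:2]@x[:2])
def sel(P,c,rad,lo,hi):
    m=(np.linalg.norm(P[...,:2]-c,axis=-1)<rad)&(P[...,2]>lo)&(P[...,2]<hi); return m
E
python3 - <<'E'
from m import *
for n in ['top0','side0']:
    c=load(n); P=cloud(c); print(n)
    for k,ce,rad,lo,hi in [('head',(.53,-.224),.03,.112,.13),('w1',(.626,-.207),.022,.095,.106),('w2',(.456,-.243),.025,.095,.106),('bar',(.53,-.224),.13,.07,.084),('platehead',(.495,-.1),.03,.11,.13),('boss',(.556,.192),.034,.111,.122),('pulley',(.556,.192),.06,.07,.09),('racktop',(.5,-.15),.14,.05,.067)]:
        m=sel(P,np.array(ce),rad,lo,hi); q=P[m]
        mm=m.astype(np.uint8); con,_=cv2.findContours(mm,0,2)
        if len(q)<5: print(k,len(q)); continue
        con=max(con,key=cv2.contourArea)[:,0,:].astype(float)
        w=onplane(c,con,np.median(q[:,2]))[:,:2]
        rc=cv2.minAreaRect((w*1000).astype(np.float32))
        print(k,len(q),'z',np.median(q[:,2]).round(4),'mean',q.mean(0)[:2].round(4),'circ',[np.round(x,4) for x in circ(w)],'rect',np.round(rc[0],1),np.round(rc[1],1),round(rc[2],1))
E
```

```text
top0
head 268 z 0.1204 mean [ 0.5302 -0.2307] circ [array([ 0.5299, -0.2306]), np.float64(0.0135)] rect [ 530.3 -230.4] [24. 26.] 12.4
w1 184 z 0.1004 mean [ 0.6275 -0.2093] circ [array([ 0.6276, -0.2093]), np.float64(0.0115)] rect [ 627.5 -209.3] [22.9 24.1] 1.0
w2 351 z 0.1004 mean [ 0.4575 -0.2477] circ [array([ 0.4576, -0.2477]), np.float64(0.0156)] rect [ 457.4 -247.6] [30.5 31.1] 44.5
bar 2548 z 0.0753 mean [ 0.5234 -0.1712] circ [array([ 0.5049, -0.1245]), np.float64(0.0381)] rect [ 506.1 -128.2] [88.8 61.9] 14.1
platehead 257 z 0.1184 mean [ 0.5021 -0.1144] circ [array([ 0.5017, -0.1148]), np.float64(0.0139)] rect [ 502.2 -114.3] [22.8 24.6] 1.1
boss 464 z 0.1154 mean [0.5624 0.2034] circ [array([0.5645, 0.2043]), np.float64(0.0205)] rect [563.9 204.2] [38.5 43.4] 47.6
pulley 1102 z 0.0796 mean [0.5629 0.2007] circ [array([0.5653, 0.2056]), np.float64(0.044)] rect [564.6 205.4] [87.9 88.7] 47.4
racktop 3891 z 0.0606 mean [ 0.5197 -0.1904] circ [array([ 0.5176, -0.1787]), np.float64(0.0496)] rect [ 517.3 -175.3] [ 90.3 102. ] 13.1
side0
head 71 z 0.119 mean [ 0.5291 -0.2258] c
[... 306 characters left out ...]
5)] rect [ 457.1 -244.4] [41.5 30. ] 84.6
bar 795 z 0.0753 mean [ 0.5267 -0.1807] circ [array([ 0.5446, -0.2639]), np.float64(0.0797)] rect [ 540.1 -225.3] [206.1  36.3] 10.7
platehead 91 z 0.1178 mean [ 0.5011 -0.1096] circ [array([ 0.4995, -0.1072]), np.float64(0.0178)] rect [ 501.3 -107. ] [24.8 41.2] 1.2
boss 281 z 0.1152 mean [0.5612 0.2049] circ [array([0.5618, 0.206 ]), np.float64(0.0212)] rect [563.9 208.5] [42.5 44.8] 12.5
pulley 771 z 0.0797 mean [0.5587 0.2251] circ [array([0.5624, 0.213 ]), np.float64(0.0394)] rect [561.7 217.8] [88.2 81.5] 15.1
racktop 827 z 0.0603 mean [ 0.5108 -0.1335] circ [array([ 0.5098, -0.1341]), np.float64(0.0764)] rect [ 509.6 -144.2] [ 91.1 196.6] 13.4
```

```bash
cat >> h.py <<'E'
def goto(s,pos,head):
    "tool shift mm and rotvec deg for TCP pos and tool-x heading (deg), tool down"
    q=R.from_quat(s['eef_rot']); h=np.radians(head)
    T=np.array([[np.cos(h),np.sin(h),0],[np.sin(h),-np.cos(h),0],[0,0,-1]])
    d=q.inv().apply(np.array(pos)-s['ee_pos'])*1000
    rv=np.degrees((q.inv()*R.from_matrix(T)).as_rotvec())
    print('shift',d.round(1),'rot',rv.round(2)); return d,rv
def show(s):
    x=R.from_quat(s['eef_rot']).as_matrix()
    print('t',round(s['time'],3),'tcp',s['ee_pos'].round(4),'head',np.degrees(np.arctan2(x[1,0],x[0,0])).round(2),'z',x[:,2].round(4),'F',s['ft_force'].round(2),'T',s['torque'].round(2),'w',round(s['width'],4),'q',s['joint_positions'].round(2))
E
python3 - <<'E'
from m import *
from bench import r,viewer
s=r.read_state(); show(s); goto(s,(.53,-.23,.27),-77.4)
for n in ['top0','side0']:
    c=load(n); im=c['img']; g=cv2.cvtColor(im,cv2.COLOR_BGR2GRAY)
    pc=proj(c,[[.5645,.2045,.115],[.59,.21,.115]]); print(n,pc)
    u,v=pc[0].astype(int)
    print(g[v-10:v+11,u-10:u+11])
E
```

```text
t 0.15 tcp [ 0.197  -0.5929  0.2299] head -71.62 z [-4.e-04  1.e-03 -1.e+00] F [-0.62 -0.5  -0.37] T [ 0.01 -0.01 -0.05] w 0.0873 q [ 1.23  0.33 -0.06  1.46  0.02  1.35 -0.09]
shift [-239.4 -430.4  -39.8] rot [0.01 0.06 5.78]
top0 [[199.9261625  234.59072217]
 [197.46197929 218.44792464]]
[[120 119 120 118 120 115 113 108 104 109 116 121 121 122 123 122 121 120
  114 109  99]
 [120 118 122 119 115 107 101  90  90  95 109 118 121 122 120 121 121 118
  117 116 109]
 [121 119 121 118 112  98  86  79  76  88 100 113 119 120 122 121 120 118
  119 119 116]
 [118 118 121 118 109  93  77  73  73  80  90  98 106 114 119 119 121 119
  116 119 118]
 [119 121 121 118 112  94  75  68  69  74  77  83  90 100 111 117 118 118
  117 118 120]
 [119 119 121 118 108  93  76  65  67  66  68  73  76  84  96 109 117 119
  118 119 121]
 [119 120 120 114 101  85  73  65  64  63  65  65  68  71  81  97 112 120
  119 120 122]
 [122 121 117 106  94  78  73  71  67  64  62  61  64  63  70  87 103 116
  119 121 119]
 [120 121 117 103  86  73  71  73  71  69  67  65  63  58  62  73  96 114
  117 119 121]
 [121 120
[... 2294 characters left out ...]
1 105 111 111  89  67  55  62  64  60  60  61  60  82 127 131
  127 127 130]
 [132 128 128 124 128 133 127 110  78  77  77  75  93  89 119 126 130 131
  123 131 126]
 [131 128 128 132 125 127 129 131 125 125 121 125 131 128 135 128 124 128
  128 130 130]
 [102 135 132 127 129 126 129 126 126 129 135 131 130 131 131 129 130 128
  129 135 112]
 [ 67  91 120 136 136 129 129 130 130 125 127 125 129 130 130 135 135 134
  110  88  71]
 [ 62  66  80  79  92 120 122 136 130 133 132 133 138 133 120 105 110  84
   75  70  72]
 [ 67  68  60  67  73  75  76  79  95  96  93  89  81  82  77  70  78  64
   73  74  75]
 [ 70  73  71  69  66  68  67  71  68  68  71  65  59  63  66  71  68  71
   72  72  74]]
```

Request:
apply_moves([
  {"grip": 0,"xyz": [-20,-36,-8],"rotation": [0,0,1]},
  {"grip": 0,"xyz": [-45,-82,-16],"rotation": [0,0,2]},
  {"grip": 0,"xyz": [-73,-132,-24],"rotation": [0,0,3]},
  {"grip": 0,"xyz": [-100,-182,-32],"rotation": [0,0,4]},
  {"grip": 0,"xyz": [-128,-232,-40],"rotation": [0,0,5.8]},
])

```text
time: 0.78
ee_pos: [0.3777, -0.3967, 0.2702]
eef_rot: [0.78, -0.626, -0.001, -0.0]
ft_force: [0.8, -1.0, 0.6]
width: 0.0869
```

Run:
```python
from h import *
from bench import r,viewer
s=r.read_state(); show(s); goto(s,(.53,-.23,.27),-77.4)
```

```text
t 0.775 tcp [ 0.3777 -0.3967  0.2702] head -77.47 z [-5.e-04  9.e-04 -1.e+00] F [ 0.79 -0.97  0.57] T [-0.01 -0.04 -0.03] w 0.0869 q [ 0.93  0.16 -0.22  1.6   0.03  1.39 -0.65]
shift [-129.7 -184.8    0.3] rot [ 0.02  0.06 -0.07]
```

Request:
apply_moves([
  {"grip": 0,"xyz": [-35,-50,0],"rotation": [0,0,0]},
  {"grip": 0,"xyz": [-70,-100,0],"rotation": [0,0,0]},
  {"grip": 0,"xyz": [-105,-150,0],"rotation": [0,0,0]},
  {"grip": 0,"xyz": [-130,-185,0],"rotation": [0,0,0]},
  {"grip": 0,"xyz": [-130,-185,0],"rotation": [0,0,0]},
])

```text
time: 1.4
ee_pos: [0.5321, -0.2256, 0.2699]
eef_rot: [0.782, -0.623, -0.001, -0.001]
ft_force: [-1.1, -0.6, 0.1]
width: 0.0871
```

Run:
```python
from h import *
from bench import r,viewer
s=r.read_state(); show(s)
c=cam(viewer,'wrist','wrist1')
goto(s,(.555,.20,.27),-72)
```

```text
t 1.4 tcp [ 0.5321 -0.2256  0.2699] head -77.1 z [-5.0e-04  2.9e-03 -1.0e+00] F [-1.06 -0.6   0.09] T [-0.04 -0.03 -0.02] w 0.0871 q [ 0.65  0.24 -0.39  1.51  0.09  1.41 -1.09]
shift [-409.8 -117.4    1.1] rot [-0.02  0.16 -5.1 ]
```

View pics/wrist1.png

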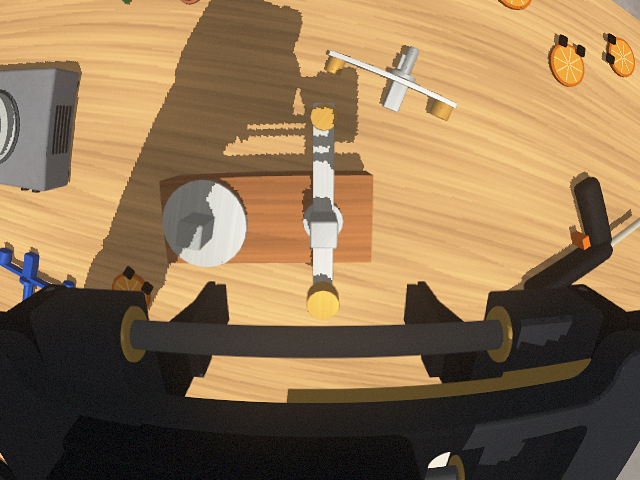

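The wrist view shows the head top at (323,235), the weights at (322,118) and (322,303), and the plate at (204,223). Next I'll measure these points and then look at the hub.

Run:
```python
from m import *
c=load('wrist1'); P=cloud(c,True)
for k,ce,rad,lo,hi in [('head',(.53,-.23),.03,.112,.13),('w1',(.6275,-.209),.022,.095,.106),('w2',(.457,-.2475),.025,.095,.106)]:
    m=sel(P,np.array(ce),rad,lo,hi); q=P[m]
    con,_=cv2.findContours(m.astype(np.uint8),0,2); con=max(con,key=cv2.contourArea)[:,0,:].astype(float)
    w=onplane(c,con,np.median(q[:,2]),True)[:,:2]; rc=cv2.minAreaRect((w*1000).astype(np.float32))
    print(k,len(q),'z',np.median(q[:,2]).round(4),q.mean(0)[:2].round(4),'circ',[np.round(x,4) for x in circ(w)],'rect',np.round(rc[0],1),np.round(rc[1],1),round(rc[2],1))
```

```text
head 798 z 0.1198 [ 0.531  -0.2316] circ [array([ 0.5297, -0.2316]), np.float64(0.0152)] rect [ 531.1 -231.6] [24.5 23.1] 12.9
w1 570 z 0.1 [ 0.6274 -0.2097] circ [array([ 0.6274, -0.2097]), np.float64(0.0113)] rect [ 627.5 -209.6] [22.7 22.7] 57.5
w2 802 z 0.0998 [ 0.4577 -0.2481] circ [array([ 0.4576, -0.2484]), np.float64(0.0158)] rect [ 457.8 -247.8] [33.1 30.9] 12.8
```

Request:
apply_moves([
  {"grip": 0,"xyz": [-45,-13,0],"rotation": [0,0,-1]},
  {"grip": 0,"xyz": [-105,-30,0],"rotation": [0,0,-2]},
  {"grip": 0,"xyz": [-165,-47,0],"rotation": [0,0,-3]},
  {"grip": 0,"xyz": [-222,-64,0],"rotation": [0,0,-4]},
  {"grip": 0,"xyz": [-280,-80,0],"rotation": [0,0,-5]},
])

```text
time: 2.08
ee_pos: [0.547, 0.0623, 0.2704]
eef_rot: [0.807, -0.591, -0.0, 0.0]
ft_force: [0.5, -0.0, -0.3]
width: 0.0869
```

Run:
```python
from h import *
from bench import r,viewer
s=r.read_state(); show(s)
goto(s,(.545,.20,.27),-72)
```

```text
t 2.075 tcp [0.547  0.0623 0.2704] head -72.43 z [-8.e-04  6.e-04 -1.e+00] F [ 0.54 -0.03 -0.27] T [-0.03 -0.09 -0.07] w 0.0869 q [ 0.32  0.2  -0.59  1.57  0.11  1.4  -1.54]
shift [-131.9  -39.6    0.5] rot [ 0.03  0.04 -0.43]
```

Request:
apply_moves([
  {"grip": 0,"xyz": [-60,-18,0],"rotation": [0,0,0]},
  {"grip": 0,"xyz": [-110,-33,0],"rotation": [0,0,0]},
  {"grip": 0,"xyz": [-132,-40,0],"rotation": [0,0,0]},
  {"grip": 0,"xyz": [-132,-40,0],"rotation": [0,0,0]},
])

```text
time: 2.58
ee_pos: [0.5451, 0.2007, 0.2702]
eef_rot: [0.807, -0.59, -0.001, 0.0]
ft_force: [-1.0, 0.2, -0.1]
width: 0.087
```

Run:
```python
from h import *
from bench import r,viewer
s=r.read_state(); show(s)
c=cam(viewer,'wrist','wrist2')
p=proj(c,[[.5645,.2045,.115]],True)[0].astype(int); print(p)
im=c['img'][p[1]-50:p[1]+50,p[0]-60:p[0]+60]
cv2.imwrite('pics/w2crop.png',cv2.resize(im,None,fx=6,fy=6,interpolation=cv2.INTER_CUBIC))
```

```text
t 2.575 tcp [0.5451 0.2007 0.2702] head -72.34 z [-1.4e-03  6.0e-04 -1.0e+00] F [-0.95  0.2  -0.07] T [-0.04 -0.02 -0.  ] w 0.087 q [ 0.12  0.28 -0.67  1.49  0.18  1.43 -1.82]
[319 206]
```

View pics/wrist2.png

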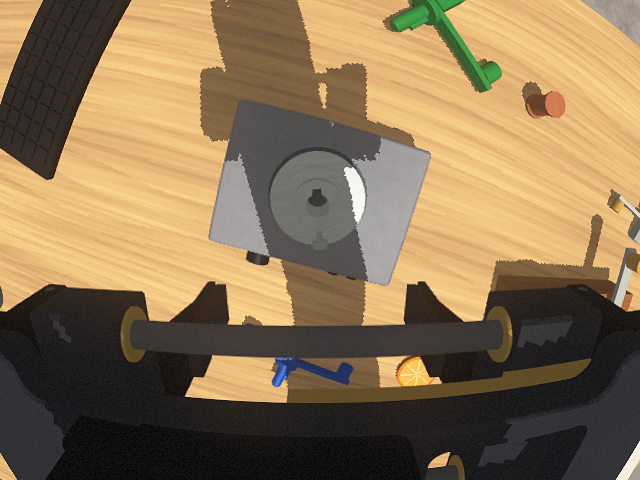

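View pics/w2crop.png

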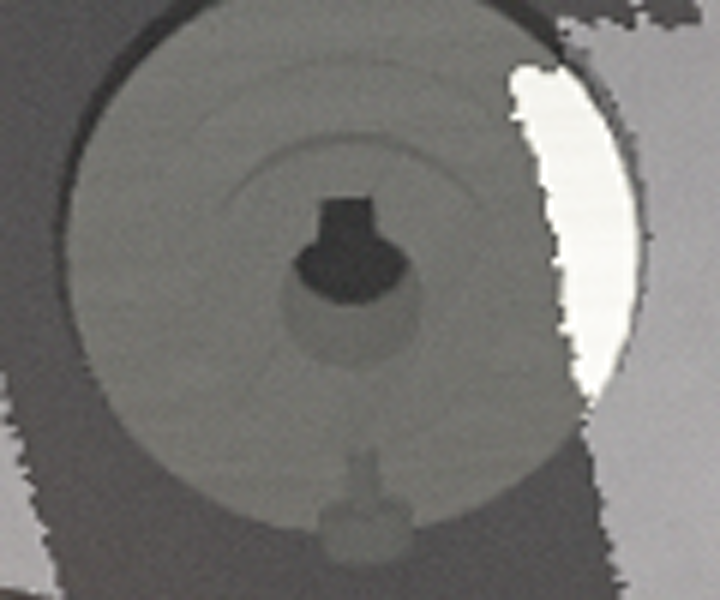

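The wrist crop shows the keyway's outer end at crop (347,200), the bore centre at about (351,300), and the screw opposite at (364,530).

Run:
```python
from m import *
c=load('wrist2'); P=cloud(c,True)
o=np.array([259,156])
f=lambda pts: onplane(c,(np.array(pts,float)+.5)/6-.5+o,.1152,True)[:,:2]
print('keyL,R,end',f([(320,200),(374,200),(347,197)]).round(4))
b=f([(281,290),(283,320),(300,350),(325,365),(352,370),(380,364),(405,345),(420,318),(422,290),(296,258),(405,257)])
cb,rb=circ(b); print('bore',cb.round(4),rb.round(4))
k=f([(347,197)])[0]-cb; print('key dist',np.linalg.norm(k),np.degrees(np.arctan2(k[1],k[0])))
e=f([(320,200),(374,200)]); d=e[0]-e[1]; print('end edge normal', np.degrees(np.arctan2(d[1],d[0]))-90, np.linalg.norm(d))
l=f([(320,200),(318,240)]);d=l[0]-l[1];print('L edge',np.degrees(np.arctan2(d[1],d[0])))
l=f([(372,200),(377,235)]);d=l[0]-l[1];print('R edge',np.degrees(np.arctan2(d[1],d[0])))
z=.105
sc=onplane(c,(np.array([[363,462.],[362,475]])+.5)/6-.5+o,.105,True)[:,:2]; k=cb-sc; print('screw',sc,np.degrees(np.arctan2(k[:,1],k[:,0])))
for n,fi in [('wrist2',1),('top0',0),('side0',0)]:
    c=load(n); P=cloud(c,fi); 
    for lo,hi,rad in [(.111,.122,.026),(.09,.10,.04),(.075,.085,.055)]:
        m=sel(P,np.array([.564,.205]),rad,lo,hi)
        con,_=cv2.findContours(m.astype(np.uint8),0,2); con=max(con,key=cv2.contourArea)[:,0,:].astype(float)
        z=np.median(P[m][:,2]); w=onplane(c,con,z,fi)[:,:2]; ce,ra=circ(w)
        for _ in range(5):
            g=np.abs(np.linalg.norm(w-ce,axis=1)-ra)<.0015; ce,ra=circ(w[g])
        print(n,m.sum(),z.round(4),ce.round(4),ra.round(4))
```

```text
keyL,R,end [[0.5768 0.2149]
 [0.5791 0.2078]
 [0.5783 0.2115]]
bore [0.5644 0.2064] 0.0099
key dist 0.014815956271639816 19.870277837257245
end edge normal 17.644535013641942 0.00752326198022225
L edge 14.687587091776832
R edge 25.802174689128716
screw [[0.54020022 0.1968594 ]
 [0.53826343 0.19639452]] [21.60703341 21.03214032]
wrist2 1616 0.115 [0.5648 0.2067] 0.0217
wrist2 1792 0.095 [0.558  0.2062] 0.0248
wrist2 3170 0.079 [0.5221 0.1906] 0.0091
top0 509 0.1154 [0.5655 0.2059] 0.0216
top0 555 0.0954 [0.5662 0.2061] 0.0309
top0 1103 0.0796 [0.5656 0.2061] 0.0443
side0 326 0.1151 [0.5641 0.2082] 0.0228
side0 336 0.0953 [0.6074 0.2107] 0.0657
side0 676 0.0796 [0.569  0.1917] 0.0347
```

Request:
apply_moves([
  {"grip": 0,"xyz": [45,13,0],"rotation": [0,0,1]},
  {"grip": 0,"xyz": [105,31,0],"rotation": [0,0,2]},
  {"grip": 0,"xyz": [165,48,0],"rotation": [0,0,3]},
  {"grip": 0,"xyz": [222,65,0],"rotation": [0,0,4]},
  {"grip": 0,"xyz": [280,82,0],"rotation": [0,0,4.9]},
])

```text
time: 3.25
ee_pos: [0.5506, -0.0975, 0.2705]
eef_rot: [0.779, -0.627, 0.0, 0.001]
ft_force: [0.4, -0.4, -0.1]
width: 0.087
```

Run:
```python
from h import *
from bench import r,viewer
s=r.read_state(); show(s)
goto(s,(.531,-.2315,.2),-77.2)
```

```text
t 3.25 tcp [ 0.5506 -0.0975  0.2705] head -77.62 z [-9.0e-04 -1.4e-03 -1.0e+00] F [ 0.37 -0.39 -0.07] T [ 0.04 -0.08 -0.02] w 0.087 q [ 0.51  0.2  -0.48  1.56  0.1   1.41 -1.33]
shift [126.6  47.8  70.7] rot [ 0.07 -0.07 -0.42]
```

Request:
apply_moves([
  {"grip": 0,"xyz": [50,18,20],"rotation": [0,0,0]},
  {"grip": 0,"xyz": [95,36,45],"rotation": [0,0,-0.4]},
  {"grip": 0,"xyz": [126.6,47.8,70],"rotation": [0,0,-0.4]},
  {"grip": 0,"xyz": [126.6,47.8,70],"rotation": [0,0,-0.4]},
  {"grip": 0,"xyz": [126.6,47.8,70],"rotation": [0,0,-0.4]},
])

```text
time: 3.88
ee_pos: [0.5305, -0.2324, 0.2012]
eef_rot: [0.781, -0.625, 0.0, 0.001]
ft_force: [0.2, 0.1, -0.7]
width: 0.0872
```

Run:
```python
from h import *
from bench import r,viewer
s=r.read_state(); show(s)
goto(s,(.531,-.2315,.087),-77.2)
c=cam(viewer,'wrist','wrist3')
```

```text
t 3.875 tcp [ 0.5305 -0.2324  0.2012] head -77.33 z [-6.0e-04 -1.6e-03 -1.0e+00] F [ 0.16  0.12 -0.67] T [ 0.01  0.05 -0.02] w 0.0872 q [ 0.66  0.28 -0.4   1.61  0.11  1.28 -1.1 ]
shift [ -0.9  -0.8 114.2] rot [ 0.05 -0.08 -0.13]
```

View pics/wrist3.png

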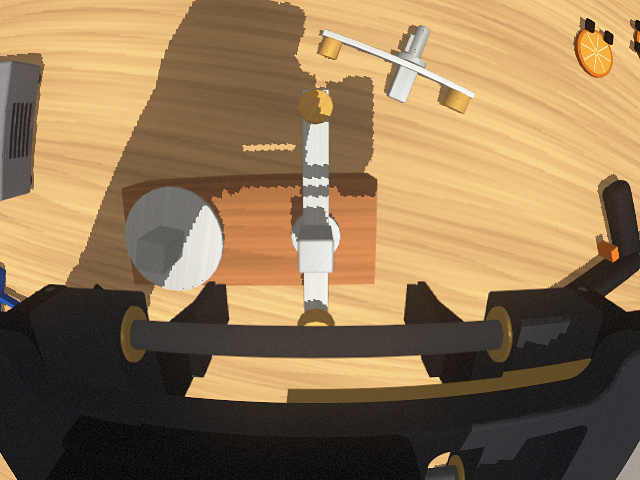

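The wrist view shows the head at (316,250), centred between the fingers. Descending.

Request:
apply_moves([
  {"grip": 0,"xyz": [-0.9,-0.8,35],"rotation": [0,0,0]},
  {"grip": 0,"xyz": [-0.9,-0.8,75],"rotation": [0,0,0]},
  {"grip": 0,"xyz": [-0.9,-0.8,105],"rotation": [0,0,0]},
  {"grip": 0,"xyz": [-0.9,-0.8,114],"rotation": [0,0,0]},
  {"grip": 0,"xyz": [-0.9,-0.8,114],"rotation": [0,0,0]},
])

```text
time: 4.55
ee_pos: [0.5322, -0.2304, 0.0884]
eef_rot: [0.782, -0.624, 0.001, 0.0]
ft_force: [-0.3, 0.1, -0.1]
width: 0.0871
```

Run:
```python
from h import *
from bench import r,viewer
s=r.read_state(); show(s)
goto(s,(.531,-.2315,.087),-77.2)
c=cam(viewer,'side','side1')
cv2.imwrite('pics/s1c.png',cv2.resize(c['img'][120:270,290:440],None,fx=4,fy=4,interpolation=cv2.INTER_CUBIC))
```

```text
t 4.55 tcp [ 0.5322 -0.2304  0.0884] head -77.2 z [ 8.0e-04 -1.9e-03 -1.0e+00] F [-0.33  0.14 -0.08] T [0.02 0.08 0.06] w 0.0871 q [ 0.65  0.38 -0.38  1.73  0.16  1.06 -1.14]
shift [0.8 1.4 1.4] rot [-0.02 -0.12 -0.  ]
```

View pics/s1c.png

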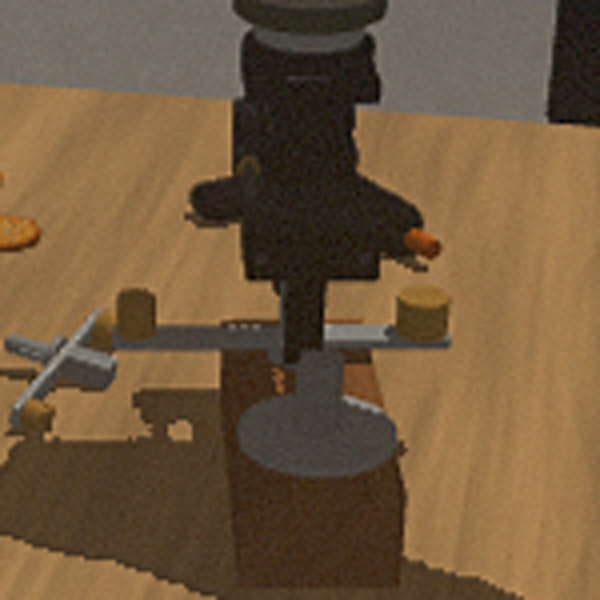

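The side view shows the finger beside the head, clear of both weights and the plate. Closing.

Request:
apply_moves([
  {"grip": 120,"xyz": [0.8,1.2,1],"rotation": [0,0,0]},
  {"grip": 200,"xyz": [0.8,1.2,1],"rotation": [0,0,0]},
  {"grip": 230,"xyz": [0.8,1.2,1],"rotation": [0,0,0]},
  {"grip": 230,"xyz": [0.8,1.2,1],"rotation": [0,0,0]},
  {"grip": 230,"xyz": [0.8,1.2,1],"rotation": [0,0,0]},
], squeeze=50)

```text
time: 5.22
ee_pos: [0.5316, -0.2317, 0.088]
eef_rot: [0.781, -0.624, 0.001, 0.0]
ft_force: [-0.2, 0.7, 0.9]
width: 0.0448
```

Run:
```python
from h import *
from bench import r,viewer
s=r.read_state(); show(s)
```

```text
t 5.225 tcp [ 0.5316 -0.2317  0.088 ] head -77.21 z [ 0.0019 -0.0024 -1.    ] F [-0.25  0.73  0.92] T [-0.05  0.03 -0.01] w 0.0448 q [ 0.65  0.38 -0.38  1.73  0.16  1.06 -1.14]
```

Request:
apply_moves([
  {"grip": 255,"xyz": [0,0,0],"rotation": [0,0,0]},
  {"grip": 255,"xyz": [0,0,0],"rotation": [0,0,0]},
  {"grip": 255,"xyz": [0,0,0],"rotation": [0,0,0]},
  {"grip": 255,"xyz": [0,0,0],"rotation": [0,0,0]},
])

```text
time: 5.72
ee_pos: [0.5315, -0.2317, 0.088]
eef_rot: [0.781, -0.624, 0.001, 0.0]
ft_force: [-0.4, 0.3, -0.3]
width: 0.0239
```

Run:
```python
from h import *
from bench import r,viewer
s=r.read_state(); show(s)
```

```text
t 5.725 tcp [ 0.5315 -0.2317  0.088 ] head -77.22 z [ 0.0018 -0.0023 -1.    ] F [-0.42  0.29 -0.3 ] T [ 0.04 -0.07 -0.06] w 0.0239 q [ 0.65  0.38 -0.38  1.73  0.16  1.06 -1.14]
```

Request:
apply_moves([
  {"grip": 255,"xyz": [0,0,-10],"rotation": [0,0,0]},
  {"grip": 255,"xyz": [0,0,-40],"rotation": [0,0,0]},
  {"grip": 255,"xyz": [0,0,-80],"rotation": [0,0,0]},
  {"grip": 255,"xyz": [0,0,-115],"rotation": [0,0,0]},
  {"grip": 255,"xyz": [0,0,-130],"rotation": [0,0,0]},
], squeeze=55)

```text
time: 6.35
ee_pos: [0.5318, -0.2315, 0.2202]
eef_rot: [0.781, -0.624, 0.003, 0.0]
ft_force: [-0.2, -0.2, -5.2]
width: 0.0234
```

Run:
```python
from h import *
from bench import r,viewer
s=r.read_state(); show(s)
c=cam(viewer,'side','side2')
goto(s,(.5646,.2065,.218),-70)
```

```text
t 6.35 tcp [ 0.5318 -0.2315  0.2202] head -77.21 z [ 0.0041 -0.0034 -1.    ] F [-0.2  -0.21 -5.19] T [-0.    0.04  0.  ] w 0.0234 q [ 0.67  0.26 -0.4   1.59  0.11  1.31 -1.1 ]
shift [-419.9 -128.9    0.8] rot [-0.17 -0.25 -7.21]
```

View pics/side2.png

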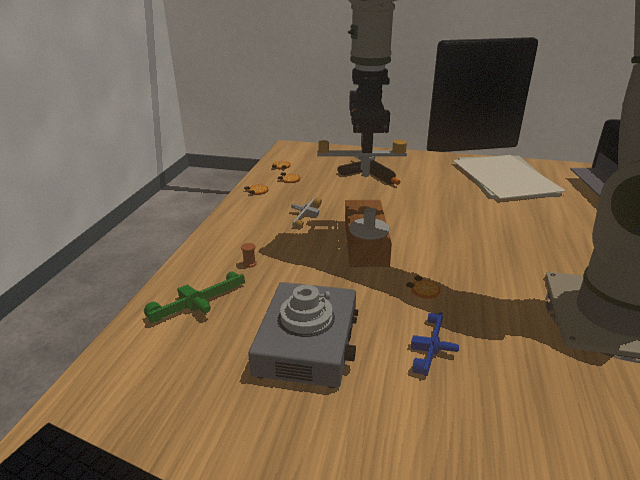

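The side view shows the arm lifted level, with its head at about (368,150). Moving it to the hub.

Request:
apply_moves([
  {"grip": 255,"xyz": [-20,-6,0],"rotation": [0,0,-0.5]},
  {"grip": 255,"xyz": [-60,-18,0],"rotation": [0,0,-1]},
  {"grip": 255,"xyz": [-110,-34,0],"rotation": [0,0,-2]},
  {"grip": 255,"xyz": [-160,-49,0],"rotation": [0,0,-3]},
  {"grip": 255,"xyz": [-210,-64,0],"rotation": [-0.1,-0.2,-4]},
])

```text
time: 7.02
ee_pos: [0.5469, -0.0098, 0.2187]
eef_rot: [0.803, -0.596, 0.0, 0.0]
ft_force: [2.2, 0.4, -5.5]
width: 0.0233
```

Run:
```python
from h import *
from bench import r,viewer
s=r.read_state(); show(s)
goto(s,(.5646,.2065,.218),-70)
```

```text
t 7.025 tcp [ 0.5469 -0.0098  0.2187] head -73.1 z [ 0.e+00 -5.e-04 -1.e+00] F [ 2.21  0.4  -5.55] T [ 0.06 -0.1  -0.05] w 0.0233 q [ 0.42  0.21 -0.55  1.66  0.12  1.3  -1.43]
shift [-201.8  -79.8    0.6] rot [ 0.01 -0.03 -3.1 ]
```

Request:
apply_moves([
  {"grip": 255,"xyz": [-50,-20,0],"rotation": [0,0,-1]},
  {"grip": 255,"xyz": [-100,-40,0],"rotation": [0,0,-2]},
  {"grip": 255,"xyz": [-145,-57,0],"rotation": [0,0,-2.6]},
  {"grip": 255,"xyz": [-185,-73,0],"rotation": [0,0,-3.1]},
  {"grip": 255,"xyz": [-202,-80,0],"rotation": [0,0,-3.1]},
])

```text
time: 7.65
ee_pos: [0.5628, 0.2108, 0.2171]
eef_rot: [0.821, -0.572, -0.001, 0.001]
ft_force: [-0.2, -0.6, -3.5]
width: 0.0236
```

Request:
apply_moves([
  {"grip": 255,"xyz": [0,0,0],"rotation": [0,0,0]},
  {"grip": 255,"xyz": [0,0,0],"rotation": [0,0,0]},
])

```text
time: 7.9
ee_pos: [0.5625, 0.2096, 0.2163]
eef_rot: [0.82, -0.572, -0.001, 0.001]
ft_force: [0.8, -0.8, -4.7]
width: 0.0234
```

Run:
```python
from h import *
from bench import r,viewer
s=r.read_state(); show(s)
goto(s,(.5646,.2065,.218),-70)
for n in ['side','wrist','top']: c=cam(viewer,n,n+'3h')
c=load('side3h'); cv2.imwrite('pics/s3c.png',cv2.resize(c['img'][150:350,220:420],None,fx=3,fy=3,interpolation=cv2.INTER_CUBIC))
```

```text
t 7.9 tcp [0.5625 0.2096 0.2163] head -69.76 z [-4.e-03 -5.e-04 -1.e+00] F [ 0.78 -0.82 -4.66] T [-0.03 -0.06  0.03] w 0.0234 q [ 0.09  0.36 -0.66  1.52  0.22  1.34 -1.81]
shift [ 3.6 -0.9 -1.7] rot [0.23 0.05 0.24]
```

View pics/s3c.png

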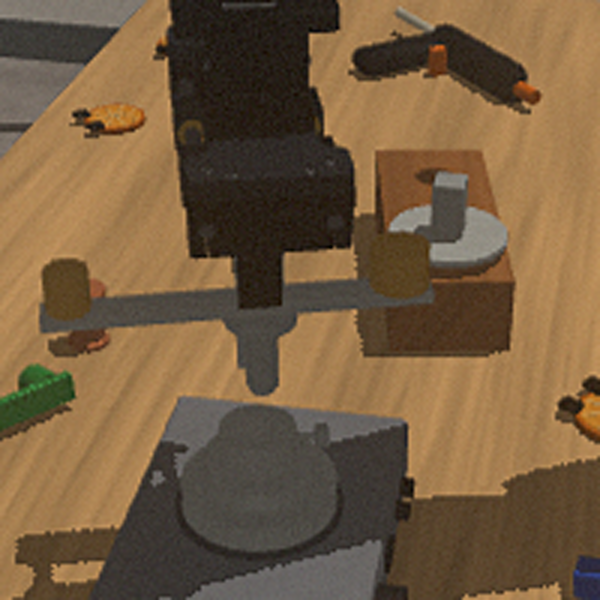

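View pics/wrist3h.png

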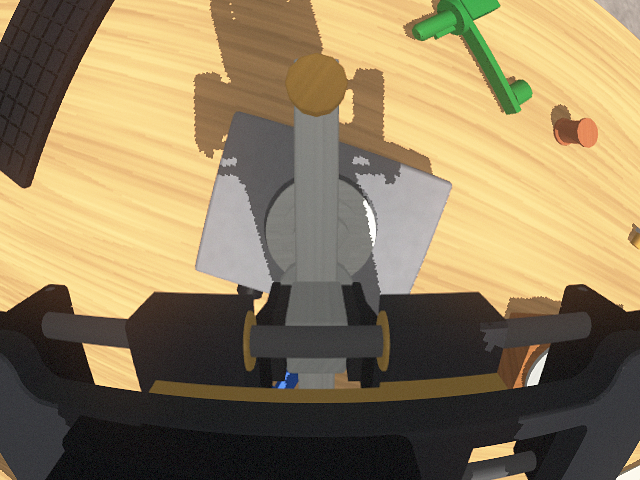

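The side crop shows the arm hanging over the hub, with its nose at crop (262,390). In the wrist view the bar runs at column 316. Checking tilt, axis and heading.

Run:
```python
from m import *
a=np.radians(20.2); x=np.array([np.cos(a),np.sin(a)]); o=np.array([.5625,.2096])
for n,fi in [('wrist3h',1),('top3h',0),('side3h',0)]:
    c=load(n); P=cloud(c,fi); cs=[]
    for k,ce,rad in [('w1',o+.1*x,.02),('w2',o-.075*x,.022)]:
        m=sel(P,ce,rad,.222,.245)
        if m.sum()<20: print(n,k,m.sum()); continue
        q=P[m]; con,_=cv2.findContours(m.astype(np.uint8),0,2); con=max(con,key=cv2.contourArea)[:,0,:].astype(float)
        z=np.median(q[:,2]); w=onplane(c,con,z,fi)[:,:2]; cc,ra=circ(w); cs.append(np.r_[cc,z])
        print(n,k,m.sum(),'z',z.round(4),cc.round(4),ra.round(4))
    # bar
    m=sel(P,o,.12,.198,.212); q=P[m]
    if len(q)>50:
        A=np.c_[q[:,:2],np.ones(len(q))]; print(n,'bar plane',np.linalg.lstsq(A,q[:,2],rcond=None)[0].round(4),len(q)); 
        l=cv2.fitLine((q[:,:2]*1000).astype(np.float32),cv2.DIST_HUBER,0,.01,.01).ravel(); print('bar dir',np.degrees(np.arctan2(l[1],l[0])).round(2),l[2:])
    if len(cs)==2:
        d=cs[0]-cs[1]; print('heading',np.degrees(np.arctan2(d[1],d[0])).round(2),'pitch',(d[2]/.175).round(4),'axis',(cs[1]+d*75/175).round(4))
# shank in side view: pixels depth
c=load('side3h');P=cloud(c)
m=sel(P,o,.018,.140,.178)
for z in np.arange(.145,.178,.004):
    mm=m&(abs(P[...,2]-z)<.002)
    if mm.sum(): 
        vv,uu=np.nonzero(mm); print(z.round(3),mm.sum(),uu.min(),uu.max(),(uu.mean()).round(2),P[mm].mean(0).round(4))
```

```text
wrist3h w1 2909 z 0.2281 [0.6546 0.2434] 0.0115
wrist3h w2 0
wrist3h bar plane [-0.0092 -0.0037  0.2109] 8353
bar dir 20.16 [602.37805 224.12756]
top3h w1 259 z 0.2287 [0.6553 0.2415] 0.012
top3h w2 501 z 0.2294 [0.4916 0.1817] 0.0159
top3h bar plane [-0.0003  0.0051  0.2044] 740
bar dir 19.7 [550.5099  201.86769]
heading 20.04 pitch -0.0038 axis [0.5617 0.2073 0.2291]
side3h w1 143 z 0.2277 [0.6535 0.2481] 0.0139
side3h w2 222 z 0.2286 [0.489  0.1882] 0.0186
side3h bar plane [ 0.0026 -0.0213  0.207 ] 1108
bar dir 19.66 [568.6679  220.59013]
heading 19.99 pitch -0.0051 axis [0.5595 0.2139 0.2282]
0.145 9 304 311 307.67 [0.5579 0.2142 0.1453]
0.149 18 302 312 307.22 [0.5584 0.2149 0.1493]
0.153 25 302 312 306.88 [0.5588 0.2155 0.1531]
0.157 23 302 312 306.83 [0.5588 0.2152 0.1573]
0.161 27 299 312 306.22 [0.56   0.2144 0.1611]
0.165 28 299 312 304.75 [0.5621 0.2154 0.1651]
0.169 26 299 312 305.96 [0.5601 0.2149 0.169 ]
0.173 31 299 312 305.81 [0.5603 0.215  0.1728]
0.177 23 299 312 304.78 [0.5619 0.2149 0.1765]
```

Tilt is about 0.004 rad and the heading is 20.0°, which matches the keyway. The three cameras agree that the arm should shift about (+3.7, -2) mm to reach the hub.

Run:
```python
from h import *
from bench import r
s=r.read_state(); show(s); goto(s,(.5662,.2076,.194),-70)
```

```text
t 8.05 tcp [0.5631 0.2091 0.217 ] head -69.84 z [-2.6e-03 -3.0e-04 -1.0e+00] F [ 0.52  0.16 -4.18] T [-0.01 -0.06 -0.  ] w 0.0234 q [ 0.09  0.36 -0.66  1.52  0.22  1.34 -1.81]
shift [ 2.5 -2.4 23. ] rot [0.14 0.03 0.16]
```

Request:
apply_moves([
  {"grip": 255,"xyz": [2.5,-2.4,5],"rotation": [0.1,0,0.15]},
  {"grip": 255,"xyz": [2.5,-2.4,15],"rotation": [0.15,0,0.15]},
  {"grip": 255,"xyz": [2.5,-2.4,22],"rotation": [0.15,0,0.15]},
  {"grip": 255,"xyz": [2.5,-2.4,22],"rotation": [0.15,0,0.15]},
  {"grip": 255,"xyz": [2.5,-2.4,22],"rotation": [0.15,0,0.15]},
])

```text
time: 8.68
ee_pos: [0.5662, 0.2078, 0.1951]
eef_rot: [0.819, -0.573, -0.0, -0.0]
ft_force: [0.0, -0.1, -4.6]
width: 0.0239
```

Run:
```python
from m import *
from bench import r,viewer
s=r.read_state(); show(s); goto(s,(.5662,.2076,.194),-70)
for n in ['side','top']: cam(viewer,n,n+'4')
c=load('side4'); cv2.imwrite('pics/s4c.png',cv2.resize(c['img'][230:350,240:380],None,fx=5,fy=5,interpolation=cv2.INTER_CUBIC))
a=np.radians(20.); x=np.array([np.cos(a),np.sin(a)]); o=s['ee_pos'][:2]
c=load('top4');P=cloud(c);cs=[]
for k,ce,rad in [('w1',o+.1*x,.02),('w2',o-.075*x,.022)]:
    m=sel(P,ce,rad,.200,.22); q=P[m]; con,_=cv2.findContours(m.astype(np.uint8),0,2); con=max(con,key=cv2.contourArea)[:,0,:].astype(float)
    z=np.median(q[:,2]); w=onplane(c,con,z)[:,:2]; cc,ra=circ(w); cs.append(np.r_[cc,z])
d=cs[0]-cs[1]; print('heading',np.degrees(np.arctan2(d[1],d[0])).round(2),'pitch',(d[2]/.175).round(4),'axis',(cs[1]+d*75/175).round(4))
```

```text
t 8.675 tcp [0.5662 0.2078 0.1951] head -69.98 z [ 0.e+00  7.e-04 -1.e+00] F [ 0.02 -0.06 -4.63] T [-0.02 -0.04 -0.  ] w 0.0239 q [ 0.09  0.38 -0.66  1.54  0.24  1.3  -1.82]
shift [0.1 0.1 1.1] rot [-0.02  0.04  0.02]
heading 19.86 pitch 0.0006 axis [0.5651 0.2062 0.2076]
```

View pics/s4c.png

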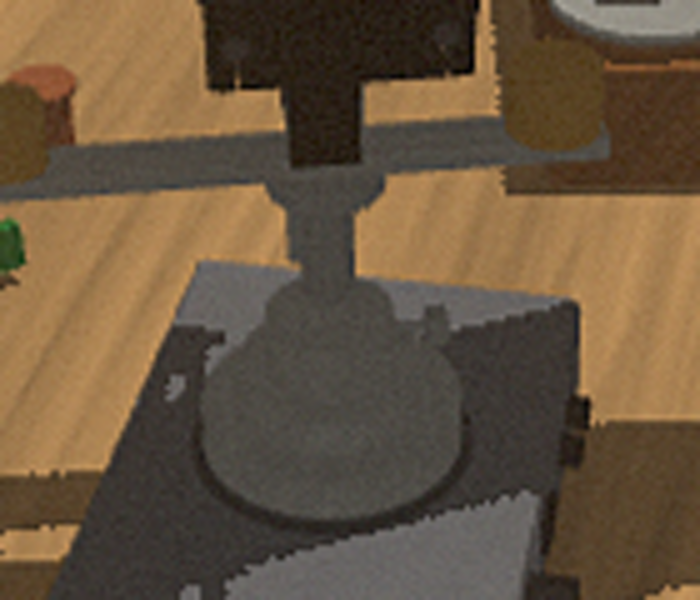

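The axis and hub agree within 0.5 mm in the top view, and the side crop shows the nose centred over the boss. Lowering the nose in.

Request:
apply_moves([
  {"grip": 255,"xyz": [0,0,5],"rotation": [0,0,0]},
  {"grip": 255,"xyz": [0,0,10],"rotation": [0,0,0]},
  {"grip": 255,"xyz": [0,0,15],"rotation": [0,0,0]},
  {"grip": 255,"xyz": [0,0,20],"rotation": [0,0,0]},
  {"grip": 255,"xyz": [0,0,20],"rotation": [0,0,0]},
])

```text
time: 9.4
ee_pos: [0.5661, 0.2077, 0.1748]
eef_rot: [0.819, -0.573, -0.0, -0.0]
ft_force: [0.5, -0.5, -4.9]
width: 0.0235
```

Run:
```python
from m import *
from bench import r,viewer
s=r.read_state(); show(s); goto(s,(.5662,.2076,.175),-70)
```

```text
t 9.4 tcp [0.5661 0.2077 0.1748] head -69.98 z [-5.e-04  5.e-04 -1.e+00] F [ 0.51 -0.49 -4.9 ] T [-0.09 -0.08 -0.02] w 0.0235 q [ 0.09  0.39 -0.65  1.57  0.25  1.26 -1.82]
shift [ 0.1 -0.1 -0.2] rot [0.01 0.04 0.02]
```

No contact force with the nose about 13 mm in. Next 10 mm takes the key to the keyway mouth and in.

Request:
apply_moves([
  {"grip": 255,"xyz": [0,0,3],"rotation": [0,0,0]},
  {"grip": 255,"xyz": [0,0,6],"rotation": [0,0,0]},
  {"grip": 255,"xyz": [0,0,9],"rotation": [0,0,0]},
  {"grip": 255,"xyz": [0,0,9],"rotation": [0,0,0]},
])

```text
time: 9.9
ee_pos: [0.566, 0.2075, 0.1654]
eef_rot: [0.819, -0.573, -0.0, 0.0]
ft_force: [0.4, -0.7, -4.5]
width: 0.0236
```

Run:
```python
from m import *
from bench import r,viewer
s=r.read_state(); show(s); goto(s,(.5662,.2076,.175),-70)
```

```text
t 9.9 tcp [0.566  0.2075 0.1654] head -69.98 z [-1.e-03  3.e-04 -1.e+00] F [ 0.35 -0.69 -4.54] T [-0.12 -0.07 -0.05] w 0.0236 q [ 0.09  0.4  -0.65  1.58  0.25  1.25 -1.83]
shift [-0.  -0.2 -9.6] rot [0.05 0.04 0.02]
```

Request:
apply_moves([
  {"grip": 255,"xyz": [0,0,4],"rotation": [0,0,0]},
  {"grip": 255,"xyz": [0,0,8],"rotation": [0,0,0]},
  {"grip": 255,"xyz": [0,0,12],"rotation": [0,0,0]},
  {"grip": 255,"xyz": [0,0,13],"rotation": [0,0,0]},
  {"grip": 255,"xyz": [0,0,13],"rotation": [0,0,0]},
], squeeze=60)

```text
time: 10.52
ee_pos: [0.566, 0.2076, 0.1528]
eef_rot: [0.819, -0.573, -0.0, 0.0]
ft_force: [-2.0, -1.3, 2.4]
width: 0.0237
```

Run:
```python
from m import *
from bench import r,viewer
s=r.read_state(); show(s); goto(s,(.566,.2075,.1425),-70)
```

```text
t 10.525 tcp [0.566  0.2076 0.1528] head -69.99 z [-6.e-04  4.e-04 -1.e+00] F [-2.01 -1.31  2.4 ] T [-0.36  0.42 -0.03] w 0.0237 q [ 0.08  0.41 -0.65  1.59  0.26  1.22 -1.83]
shift [ 0.1  0.1 10.3] rot [0.02 0.03 0.01]
```

The spring is engaged, with about 7 N net. Pressing on.

Request:
apply_moves([
  {"grip": 255,"xyz": [0,0,2.5],"rotation": [0,0,0]},
  {"grip": 255,"xyz": [0,0,5],"rotation": [0,0,0]},
  {"grip": 255,"xyz": [0,0,7],"rotation": [0,0,0]},
  {"grip": 255,"xyz": [0,0,9],"rotation": [0,0,0]},
  {"grip": 255,"xyz": [0,0,9],"rotation": [0,0,0]},
])

```text
time: 11.15
ee_pos: [0.5662, 0.2076, 0.1443]
eef_rot: [0.819, -0.573, -0.0, -0.0]
ft_force: [-3.1, -2.7, 8.3]
width: 0.0237
```

Run:
```python
from m import *
from bench import r,viewer
s=r.read_state(); show(s); goto(s,(.566,.2075,.1425),-70)
```

```text
t 11.15 tcp [0.5662 0.2076 0.1443] head -69.99 z [-1.e-04  3.e-04 -1.e+00] F [-3.11 -2.75  8.32] T [-0.72  1.02 -0.02] w 0.0237 q [ 0.08  0.42 -0.65  1.6   0.27  1.21 -1.84]
shift [0.  0.2 1.8] rot [-0.    0.02  0.01]
```

Request:
apply_moves([
  {"grip": 255,"xyz": [0.2,0.6,1],"rotation": [0,0,0]},
  {"grip": 255,"xyz": [0.2,0.6,2],"rotation": [0,0,0]},
  {"grip": 255,"xyz": [0.2,0.6,2.5],"rotation": [0,0,0]},
  {"grip": 255,"xyz": [0.2,0.6,2.5],"rotation": [0,0,0]},
])

```text
time: 11.65
ee_pos: [0.5661, 0.2076, 0.1429]
eef_rot: [0.819, -0.573, 0.0, -0.001]
ft_force: [-3.8, -2.2, 10.9]
width: 0.0235
```

Run:
```python
from m import *
from bench import r,viewer
s=r.read_state(); show(s); goto(s,(.566,.2075,.1425),-70)
for n in ['side','top','wrist']: cam(viewer,n,n+'5')
c=load('side5'); cv2.imwrite('pics/s5c.png',cv2.resize(c['img'][230:350,240:380],None,fx=5,fy=5,interpolation=cv2.INTER_CUBIC))
a=np.radians(20.); x=np.array([np.cos(a),np.sin(a)]); o=s['ee_pos'][:2]
for n,fi in [('top5',0),('wrist5',1),('side5',0)]:
  c=load(n);P=cloud(c,fi);cs=[]
  for k,ce,rad in [('w1',o+.1*x,.02),('w2',o-.075*x,.022)]:
    m=sel(P,ce,rad,.147,.166); q=P[m]
    if len(q)<20: continue
    con,_=cv2.findContours(m.astype(np.uint8),0,2); con=max(con,key=cv2.contourArea)[:,0,:].astype(float)
    z=np.median(q[:,2]); w=onplane(c,con,z,fi)[:,:2]; cc,ra=circ(w); cs.append(np.r_[cc,z]); print(n,k,cc.round(4),z.round(4))
  if len(cs)==2: d=cs[0]-cs[1]; print('heading',np.degrees(np.arctan2(d[1],d[0])).round(2),'pitch',(d[2]/.175).round(4),'axis',(cs[1]+d*75/175).round(4))
```

```text
t 11.65 tcp [0.5661 0.2076 0.1429] head -69.98 z [ 1.3e-03  7.0e-04 -1.0e+00] F [-3.79 -2.19 10.87] T [-0.64  1.07 -0.03] w 0.0235 q [ 0.08  0.42 -0.64  1.61  0.27  1.2  -1.84]
shift [0.1 0.1 0.4] rot [-0.08  0.01  0.02]
top5 w1 [0.6582 0.2399] 0.1551
top5 w2 [0.4955 0.179 ] 0.1554
heading 20.51 pitch -0.0018 axis [0.5653 0.2051 0.1553]
wrist5 w1 [0.6578 0.2415] 0.1548
side5 w1 [0.6565 0.2462] 0.1544
side5 w2 [0.493  0.1861] 0.1549
heading 20.16 pitch -0.0031 axis [0.5631 0.2118 0.1547]
```

View pics/s5c.png

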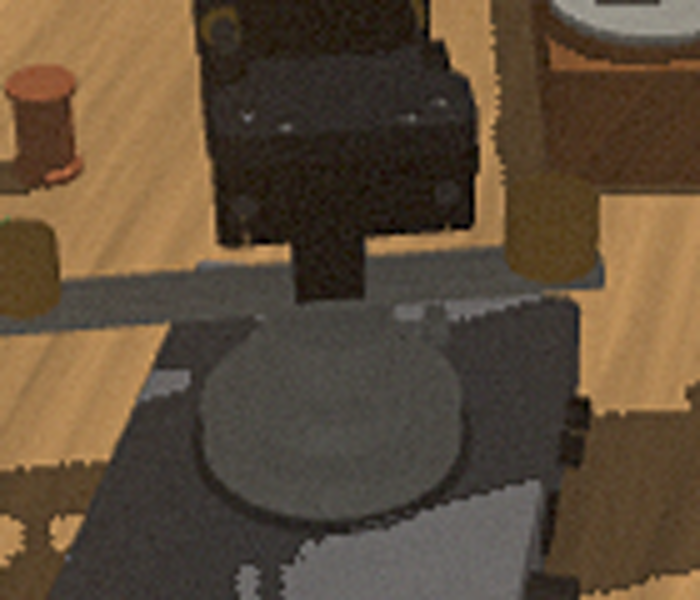

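The weight tops are at 0.155 m, so the collar is at about 0.115 m, which is hub-face height. The side crop shows the collar on the boss at about (330,310). I'll add a little more push to confirm a hard stop.

Request:
apply_moves([
  {"grip": 255,"xyz": [0,0.3,1],"rotation": [0,0,0]},
  {"grip": 255,"xyz": [0,0.3,2],"rotation": [0,0,0]},
  {"grip": 255,"xyz": [0,0.3,2.5],"rotation": [0,0,0]},
  {"grip": 255,"xyz": [0,0.3,2.5],"rotation": [0,0,0]},
])

```text
time: 12.3
ee_pos: [0.5661, 0.2077, 0.1428]
eef_rot: [0.819, -0.574, 0.001, -0.001]
ft_force: [-9.8, -5.9, 23.5]
width: 0.0238
```

Run:
```python
from m import *
from bench import r,viewer
s=r.read_state(); show(s)
```

```text
t 12.3 tcp [0.5661 0.2077 0.1428] head -70.0 z [ 2.9e-03  4.0e-04 -1.0e+00] F [-9.82 -5.86 23.48] T [-1.39  2.41  0.09] w 0.0238 q [ 0.08  0.42 -0.65  1.61  0.27  1.2  -1.84]
```

This is a hard stop: z stayed at 0.1428 m while the push rose to 28 N net. I'll ease off a little and relieve the side load.

Request:
apply_moves([
  {"grip": 255,"xyz": [0,0.8,1.6],"rotation": [-0.15,0,0]},
  {"grip": 255,"xyz": [0,0.8,1.6],"rotation": [-0.15,0,0]},
  {"grip": 255,"xyz": [0,0.8,1.6],"rotation": [-0.15,0,0]},
  {"grip": 255,"xyz": [0,0.8,1.6],"rotation": [-0.15,0,0]},
])

```text
time: 12.8
ee_pos: [0.566, 0.2076, 0.1429]
eef_rot: [0.819, -0.574, 0.001, -0.001]
ft_force: [-5.1, -3.9, 15.1]
width: 0.0238
```

Run:
```python
from m import *
from bench import r,viewer
s=r.read_state(); show(s)
for n in ['side','top','wrist']: cam(viewer,n,n+'6')
s=r.read_state(); show(s)
a=np.radians(20.); x=np.array([np.cos(a),np.sin(a)]); o=s['ee_pos'][:2]
for n,fi in [('top6',0),('side6',0)]:
  c=load(n);P=cloud(c,fi);cs=[]
  for k,ce,rad in [('w1',o+.1*x,.02),('w2',o-.075*x,.022)]:
    m=sel(P,ce,rad,.147,.166); q=P[m]
    con,_=cv2.findContours(m.astype(np.uint8),0,2); con=max(con,key=cv2.contourArea)[:,0,:].astype(float)
    z=np.median(q[:,2]); w=onplane(c,con,z,fi)[:,:2]; cc,ra=circ(w); cs.append(np.r_[cc,z])
  d=cs[0]-cs[1]; print(n,'heading',np.degrees(np.arctan2(d[1],d[0])).round(2),'pitch',(d[2]/.175).round(4),'axis',(cs[1]+d*75/175).round(4))
```

```text
t 12.8 tcp [0.566  0.2076 0.1429] head -70.0 z [ 2.5e-03 -2.0e-04 -1.0e+00] F [-5.08 -3.86 15.06] T [-0.83  1.34 -0.02] w 0.0238 q [ 0.08  0.42 -0.64  1.61  0.27  1.2  -1.84]
t 12.95 tcp [0.566  0.2077 0.1429] head -70.0 z [ 2.6e-03 -2.0e-04 -1.0e+00] F [-4.21 -3.48 14.78] T [-0.83  1.3  -0.05] w 0.0234 q [ 0.08  0.42 -0.64  1.61  0.27  1.2  -1.84]
top6 heading 20.22 pitch -0.0011 axis [0.5652 0.2053 0.1553]
side6 heading 19.82 pitch -0.0042 axis [0.5628 0.212  0.1548]
```

View pics/side6.png

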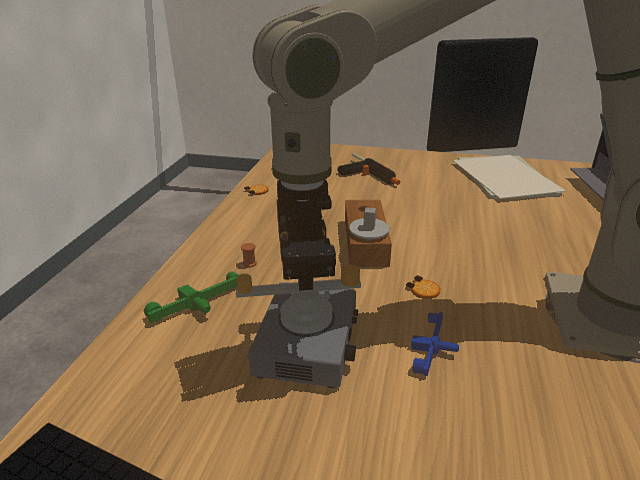

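View pics/top6.png

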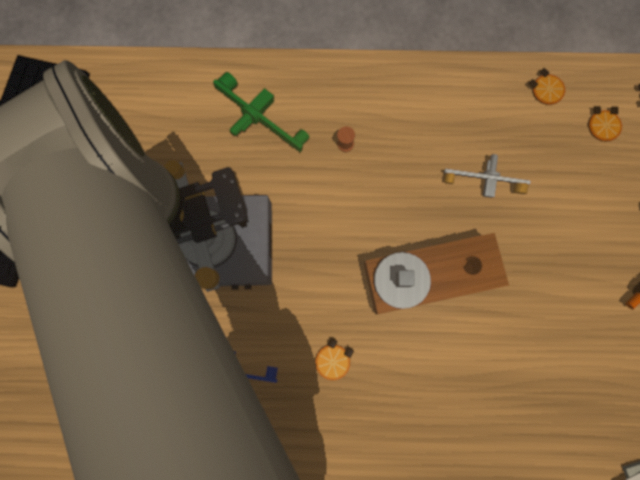

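The side and top views show the arm seated on the hub. The plate is at (402,280), the spool at (345,138) and the ornament at (333,362) in the top view, all unmoved. Net push is about 19 N against the 14 N spring, so I'm handing in.

Run:
```python
from h import *
from bench import r
print(r.close_job()); show(r.read_state())
```

```text
the job is handed in; nothing more can be done
None
the job is handed in; nothing more can be done
```

I gripped the whirling arm by its square head, lifted it out of the rack and fitted it to the rotator. Its key entered the keyway without jamming. I handed the job in at about 13 s, still gripping the arm and pressing it down; no verdict was given.

**Seating:** the tops of the weights read about 0.155 m, which puts the collar at 0.115 m, the height of the hub's face. The tool would not go any lower when I raised the push to 28 N. I then eased it to about 19 N, against the 14 N spring.

**Alignment:** the bar pointed at about 20.2° (top view) and 19.8° (side view), and the keyway measured about 20°. The arm's tilt was under 0.005 rad. The top view put the arm's axis within about 1 mm of the hub's centre.

**Disagreements:**
- **Side camera:** it put both the hub and the arm a few millimetres further in y than the other cameras did. It also showed them about 4 mm apart in y at the end. I trusted the top view and the free entry into the 20 mm bore.
- **Keyway angle:** my separate readings of it ranged from 15° to 26°.
- **Side load:** about 5–6 N remained on the tool, which I could not fully relieve.

**Bystanders:** the round plate, the spool and the ornament sit at the same picture positions as at the start.

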